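# Close the tostada warmer and lift it level by its swing handle

## Robot

A 6-joint arm with a two-finger parallel gripper is mounted at the origin on the work surface. World frame = base frame: x ahead of the robot, y to its left, z up, the work surface at z = 0. Lengths are in m, angles in degrees, forces in N, time in s.
With the tool pointing down it reaches from about 0.4 to 0.825 m from the base axis. Payload 7 kg.
Tool frame: the origin (TCP) lies midway between the tips of the shut fingers; the grasp point (between the pads) lies ctrl.grasp_offset behind it (ctrl.grasp_offset is the distance from the TCP to the grasp point, in m); z points along the fingers, y is the line along which they close (so a half turn about z gives the same grasp; the last joint's range is limited). The gripper opens to 88 mm and grips with 3 to 60 N. Pads are 19 mm wide; open, the fingers measure 130 mm over their backs; the gripper's body (78 mm by 193 mm) begins 47 mm behind the grasp point.
Start: joints at [-56.946, 20.546, 0.682, 0, -70.136, -16.507], TCP at [0.192, -0.647, 0.227] pointing down, gripper open.
Joint ranges: [-176.03, 176.03], [-82.01, 121.73], [-58.28, 71.71], [-173.87, 95.51], [-174.79, -0.11], [-173.66, 173.66]. Speed limits (degrees/s): [136.94, 136.94, 172.46, 180, 180, 180].

## Interface

Orientations are given as [roll, pitch, yaw] about the fixed x, y, z axes, in that order (R = Rz(yaw) Ry(pitch) Rx(roll)).
In Python, from plant import ctrl gives the robot as it stands. The module is installed in compiled form; this text tells all that it offers.
- The arm moves only by the tool send_rows, never from a script. Its argument "increments" is a list that holds one entry, the list of rows, each a list of 4 numbers: the shift along the world's x, y, z normalised to -1 to 1, where 1 is 0.2 m, then the turn about the world's z normalised to -1 to 1, where 1 is 1.5 rad. In form: [[[x, y, z, roll], ...]]. A call has 1 to 12 rows; each row is the pose to reach, as a shift and turn from the pose commanded when the call began; what a row does not reach only later rows make up. A row lasts 1/8 s, in which the tool goes at most 62.5 mm and 10.7 degrees, less where a joint would pass 70% of its speed; a pose out of reach is approached as far as the arm can. A call with a number of a shift or a turn outside -1 to 1 is refused whole. A call with a gripper value outside its range is refused whole. "jaw" is the opening, from 0 (shut) to 1 (fully open), set as the call begins (left out, the last holds). The fingers move at their own pace and stop on an object; the grip force is fixed at half the most. Time passes only in rows, so rows that repeat a pose let the fingers close. It gives the time, the measured TCP pose, the force, the opening and the grip force at its end, in the units of the state.
- ctrl.get_obs(): the state, without advancing time (a new reading comes with each control period).
- ctrl.snapshot(name): name is "side" or "top"; returns the picture (480x640x3 uint8, red, green, blue); there is no depth.
- ctrl.calibration(name): a dict with "mtx" (3x3 intrinsics, pixels), "k1" (the pictures are not rectified: a ray, as slopes to the right and down, at radius r is drawn at 1 + k1 r^2 times it, then the intrinsics apply), "eye" and "attitude" of the camera in the world. Camera axes: x right, y up, looking along -z (the intrinsics and any distortion apply to the point x, -y, -z); pixel columns grow to the right and rows downward; lengths in m; the calibration is good to about 2 mm. A picture is of the moment at which its call begins. calibration takes no time and is no camera call.
- ctrl.close_job(): hands the job in; it is judged then, once.
Trained networks look in the newest picture that a camera, given by its name, has taken for a name from the list of things; names that differ only in an ending like _2 or _b are one class to them, and where a whole thing is asked for, a point or a joint stands for the part that bears it (a point fixed in the world has none). Each returns a list of dicts, best first, with "conf" (0 to 1); they miss things now and then, are a little off and sometimes report something else, mostly with a low value. They report only what shows in the picture. A call takes as long as a camera call. They do not tell look-alikes from the thing itself.
- ctrl.trace(thing, camera): "mask" (480x640 bool, what is visible of it) and "bbox" ([left, top, right, bottom] in pixels, round what is visible of it).
- ctrl.spot_point(thing, camera): "pixel" ([row, column] in pixels: a listed point, or the origin of a listed thing).
The state is a dict: "clock": time; "joint_pos": joint angles; "qvel": joint speeds; "tau": joint torques, N m; "tool_pos": TCP position; "orientation": TCP orientation; "force": force on the tool from outside, world axes, zero at the start; "moment": the same for the moment, N m; "opening": finger opening in m; "gripper_force": force on a finger pad.
Only numpy, scipy, OpenCV 4.12 (cv2) and the standard library are available. Lean on these libraries where they do the work, as an engineer would, in place of code of your own. Each camera call takes 0.05 s, during which the arm holds its last target. There are 200 camera calls.

## Task

The orange tortilla warmer is loaded with tostadas, ready to go out: set its yellow lid on (placed, not dropped) so that it sits down flat on the rim all round, let go of the lid, then swing the folded carrying handle up until it stands upright over the lid. Take the middle of the black grip and lift the closed warmer straight up, at least 10 cm clear of the table, keeping it level all the way, and finish while still holding it there by the handle, steady, level and touching nothing else. Do not push the loose dishes, bottles and jars around it about.

Things in the scene. Friction and masses are not known exactly. Their poses are not given: they have to be found in the camera images.
- warmer: The warmer to close and lift: loose, open, round orange plastic bowl, 154 mm across at the foot, 176 mm at the rim, 70 mm high, wall 3.5 mm, floor 4 mm, 0.3 to 0.5 kg with its handle, standing on the table. Origin: centre of its underside; z up. Ears outside at its +y and -y (reaching 101 mm from the axis, 41 to 67 mm up) carry the handle. Three tostadas lie on its floor (18 mm high).
- handle (a joint): Swing angle (rad) of the warmer's carrying handle, a 7 mm steel wire arch with a black grip. 0 = upright; positive = folded to the warmer's +x side; stops at -1.35 and 1.35; starts at about 1.05 to 1.3. Slightly stiff: stays where left, about 1 N at the grip moves it. The arch, 208 mm wide at the pivots, passes outside the lid; with it folded the lid goes on straight from above.
- handle_pivot (a point): Middle of the handle's pivot axis, on the warmer's axis, 55 mm above its underside. The pivot axis is the warmer's y axis direction.
- handle_grip (a point): Centre of the handle's black cylindrical grip, 18 mm in diameter, 100 mm long, parallel to the warmer's y axis, 130 mm from the pivot axis (upright with the warmer on the table: 185 mm above the table, 73 mm above the top of the seated lid's knob). This point's z points away from the pivot axis, its y along the grip.
- lid: Loose round yellow plastic lid, 0.13 kg, right way up on the table. Origin: centre of its underside; z up. Upward: tapered plug, 144 mm across, 154 mm at 12 mm up, enters the warmer's mouth with a few mm of play; flange 185 mm across, 12 to 18 mm up, rests on the rim; flat dome to 26 mm; round knob 26 mm across to 54 mm. Seated, its origin is 58 mm above the warmer's.
- lid_knob (a point): Point on the lid's axis inside the knob, 44 mm above the lid's origin, 10 mm below the top of the knob: where to pinch it (any yaw).
- tostada0: Bottom tostada in the warmer: crisp yellow-brown disc, 130 mm across, 6 mm thick, loose. Origin: centre of its underside.
- tostada1: Middle tostada, same.
- tostada2: Top tostada, same.
- comal: Bystander: green enamel comal (griddle), 280 mm across, two wire handles, loose on a fixed white gas burner (300 x 300 mm, 105 mm high) at the right side of the table. Origin: centre of its underside.
- warmer_blue: Bystander: bottom one of a stack of three closed round warmers with snap lids at the left side of the table, blue, 196 mm across, 68 mm high. Origin: centre of its underside.
- warmer_red: Bystander: middle warmer of the stack, red, same size.
- warmer_purple: Bystander: top warmer of the stack, purple, same size (top of the stack 204 mm above the table).
- lime_bowl: Bystander: terracotta bowl of limes, 150 mm across, about 92 mm high. Origin: centre of its underside.
- sauce_bottle: Bystander: red sauce bottle with a green cap, 58 mm across, 170 mm high. Origin: centre of its underside.
- salt_jar: Bystander: glass salt jar with a steel cap, 60 mm across, 85 mm high. Origin: centre of its underside.
Not all that is in view belongs to the job. Several things have the shape of the lid; the one meant has the colours described above.

How it is judged (in metres and radians):
On the way, in this order (a step that is already met when the one before it is completed fails the run):
1. the lid sits down on the warmer's rim all round and is let go, the warmer standing on the table (horizontal distance between lid and warmer below 0.012 m and z of lid in the frame of warmer between 0.054 and 0.0615 m and angle between the z axis of lid and the z axis of warmer, either way round below 0.05 rad and contact force between lid and the fingers below 0.2 N and height (world z) of warmer below 0.01 m), for 0.2 s.
2. the handle stands upright over the closed warmer, still on the table (horizontal distance between lid and warmer below 0.012 m and z of lid in the frame of warmer between 0.054 and 0.0615 m and angle between the z axis of lid and the z axis of warmer, either way round below 0.05 rad and value of joint handle between -0.25 and 0.25 rad and height (world z) of warmer below 0.015 m), for 0.1 s.
At the end, for the whole second after the job is handed in: Held by the middle of the handle (tool within 40 mm): warmer 95 mm or more up, level to 0.10 rad, at rest, touching no bystander; handle within 0.25 rad of upright; lid seated (within 12 mm of centre, 4 mm of height, 0.05 rad), not held; tostadas inside (height (world z) of warmer above 0.095 m and angle between warmer's own z axis and vertical below 0.1 rad and linear speed of warmer below 0.03 m/s and angular speed of warmer below 0.2 rad/s and horizontal distance between lid and warmer below 0.012 m and z of lid in the frame of warmer between 0.054 and 0.0615 m and angle between the z axis of lid and the z axis of warmer, either way round below 0.05 rad and value of joint handle between -0.25 and 0.25 rad and distance between each of tostada0, tostada1, tostada2 and warmer below 0.045 m and distance between the grasp point and handle_grip below 0.04 m and contact force between warmer and the fingers above 2 N and contact force between lid and the fingers below 0.2 N and contact force between warmer and comal below 0.3 N and contact force between warmer and warmer_blue below 0.3 N and contact force between warmer and warmer_red below 0.3 N and contact force between warmer and warmer_purple below 0.3 N and contact force between warmer and lime_bowl below 0.3 N and contact force between warmer and sauce_bottle below 0.3 N and contact force between warmer and salt_jar below 0.3 N); the arm keeps its last pose, push and grip.
It fails at once if the warmer is tipped by more than about 14 degrees (angle between warmer's own z axis and vertical above 0.25 rad).
It fails at once if the lid is dropped (falls freely from more than about 2 cm) (linear speed of lid above 0.6 m/s and contact force between lid and the fingers below 0.1 N).
It fails at once if a loose bystander is pushed more than 3 cm (distance of any of comal, warmer_blue, warmer_red, warmer_purple, lime_bowl, sauce_bottle, salt_jar from where it was at the start of the episode above 0.03 m).
It also fails if it takes over 64 s, if anything falls off the work surface, if the arm or the gripper's body presses on something with over 40 N, if the wrist force passes 120 N, or if a joint passes its speed limit or range.

## Working session

There is one attempt and no reset: what is moved stays moved. The work goes in short steps, Python scripts to look and compute and a tool call to move; the robot and the scene stay as the last step left them, time stands still between calls to the robot, and variables do not carry over. Pictures are saved under pics/ and viewed, at most 10 in all, crops included, and the job is handed in when it is done.

Besides the shell and the picture viewer there is one more tool, called after "Call:" as name([rows], argument=value, ...), one row to a line, values as JSON. send_rows: Moves the arm, as the interface text tells. Its arguments: {"type":"object","properties":{"increments":{"type":"array"},"jaw":{"type":"number"}},"required":["increments"]}

```bash
mkdir -p pics
cat > h.py <<'E'
import numpy as np, cv2
from plant import ctrl
def ray(name,px):  # px = (row,col)
    c=ctrl.calibration(name); M=np.array(c["mtx"]); k=c["k1"]
    d=np.array([(px[1]-M[0,2])/M[0,0],(px[0]-M[1,2])/M[1,1]]); s=d.copy()
    for _ in range(30): s=d/(1+k*(s@s))
    v=np.array([s[0],-s[1],-1.])
    return np.array(c["eye"],float), att(c)@v
def att(c):
    a=np.array(c["attitude"],float)
    if a.shape==(3,3): return a
    from scipy.spatial.transform import Rotation as R
    return R.from_euler('xyz',a,degrees=True).as_matrix()
def onz(name,px,z):
    e,d=ray(name,px); return e+d*(z-e[2])/d[2]
def proj(name,P):
    c=ctrl.calibration(name); M=np.array(c["mtx"]); p=att(c).T@(np.array(P)-np.array(c["eye"]))
    s=np.array([p[0]/-p[2],-p[1]/-p[2]]); s=s*(1+c["k1"]*(s@s))
    return np.array([s[1]*M[1,1]+M[1,2], s[0]*M[0,0]+M[0,2]])
def tri(a,b):
    (e1,d1),(e2,d2)=ray(*a),ray(*b)
    t=np.linalg.lstsq(np.c_[d1,-d2],e2-e1,rcond=None)[0]
    p,q=e1+t[0]*d1,e2+t[1]*d2
    return (p+q)/2,np.linalg.norm(p-q)
def save(im,n): cv2.imwrite("pics/"+n,im[:,:,::-1])
E
python3 - <<'E'
from h import *
for n in("side","top"):
    print(ctrl.calibration(n)); save(ctrl.snapshot(n),n+"0.png")
    for t in("warmer","handle_grip","handle_pivot","lid","lid_knob"):
        print(n,t,[(np.round(d["pixel"]),round(d["conf"],2)) for d in ctrl.spot_point(t,n)])
print(ctrl.get_obs(),ctrl.grasp_offset)
E
```

```text
{'mtx': array([[471.66076372,   0.        , 315.77740937],
       [  0.        , 471.66076372, 243.29779624],
       [  0.        ,   0.        ,   1.        ]]), 'k1': -0.0010450529620557605, 'eye': array([0.16406342, 1.18671574, 0.90589319]), 'attitude': array([  57.35569594,    1.03533377, -162.18982609])}
side warmer [(array([307., 332.]), 0.78)]
side handle_grip [(array([258., 315.]), 0.65)]
side handle_pivot [(array([292., 334.]), 0.69)]
side lid [(array([222., 416.]), 0.82), (array([260., 403.]), 0.81)]
side lid_knob [(array([247., 402.]), 0.84), (array([240., 337.]), 0.7), (array([213., 419.]), 0.68), (array([259., 317.]), 0.49)]
{'mtx': array([[455.00094003,   0.        , 321.14459094],
       [  0.        , 455.00094003, 240.17203467],
       [  0.        ,   0.        ,   1.        ]]), 'k1': -0.09637922054156779, 'eye': array([0.45359615, 0.01489652, 1.25677137]), 'attitude': array([ 5.10642132e+00,  6.95432098e-02, -8.88289713e+01])}
top warmer []
top handle_grip [(array([250., 294.]), 0.73)]
top handle_pivot []
top lid [(array([334., 386.]), 0.67), (array([259., 373.]), 0.66), (array([340., 469.]), 0.62)]
top lid_knob [(array([347., 476.]), 0.72), (array([340., 387.]), 0.68), (array([254., 375.]), 0.66)]
{'clock': 0.6, 'joint_pos': array([-5.69475728e+01,  2.05443124e+01,  6.81123757e-01,  9.68051998e-04,
       -7.01362875e+01, -1.65054915e+01]), 'qvel': array([ 0.05937628, -0.05249872,  0.03965874,  0.05301783, -0.0316738 ,
       -0.04970166]), 'tau': array([ 5.00187070e-04, -5.81990862e+01,  2.93175441e+01,  6.99967280e+00,
        1.24411113e-02, -1.79473716e-05]), 'tool_pos': array([ 0.19218993, -0.64703002,  0.22658107]), 'orientation': array([-1.79999239e+02, -7.24102042e-04, -1.63452735e+02]), 'force': array([-0.7123936 ,  0.11532819,  0.29977178]), 'moment': array([ 0.00954881, -0.01248904,  0.02973351]), 'gripper_force': 0.0, 'opening': 0.08755785312467036} 0.0188
```

View pics/top0.png

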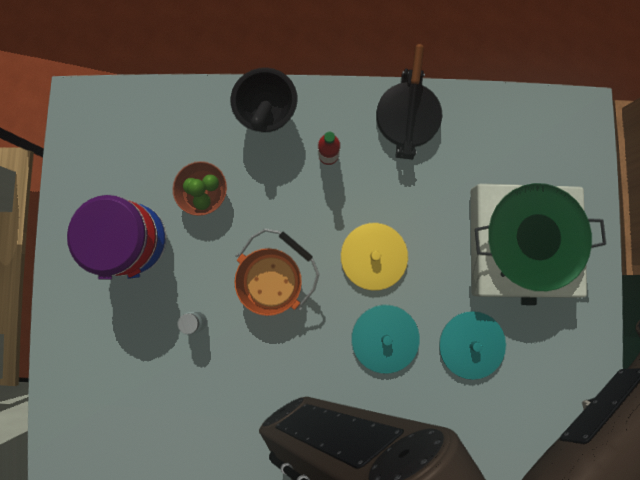

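View pics/side0.png

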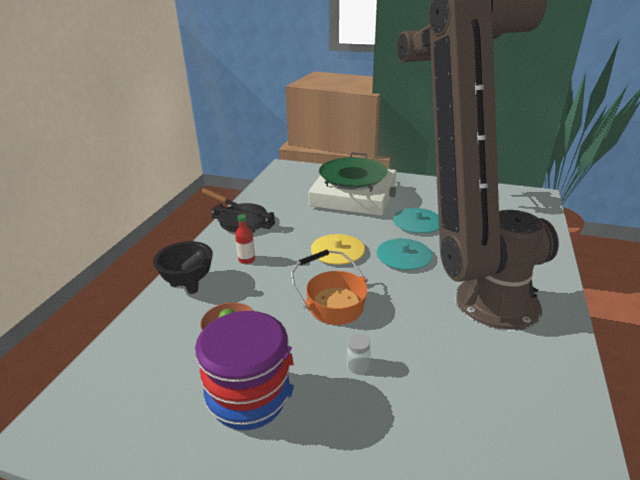

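Top view: the yellow lid is at (256,375), and two teal lids are at (340,387) and (347,476). The yellow one fits the description. The open orange warmer is at (282,268), with its handle folded toward the upper right and the grip at (246,295). The side view agrees: lid at (248,338), warmer at (297,336).

Run:
```python
from h import *
im={n:ctrl.snapshot(n) for n in("top","side")}
save(cv2.resize(im["top"][215:345,215:425],(800,495),interpolation=cv2.INTER_CUBIC),"crop.png")
def ell(n,hl,hh,box,zc):
    hsv=cv2.cvtColor(im[n],cv2.COLOR_RGB2HSV); m=cv2.inRange(hsv,(hl,120,60),(hh,255,255))
    k=np.zeros_like(m); r0,r1,c0,c1=box; k[r0:r1,c0:c1]=m[r0:r1,c0:c1]
    cs=max(cv2.findContours(k,cv2.RETR_EXTERNAL,cv2.CHAIN_APPROX_NONE)[0],key=cv2.contourArea)
    P=np.array([onz(n,(p[0,1],p[0,0]),zc)[:2] for p in cs],np.float32)
    (c,r)=cv2.minEnclosingCircle(P); A=np.c_[2*P,np.ones(len(P))]; s=np.linalg.lstsq(A,(P**2).sum(1),rcond=None)[0]
    print(n,box,"enclosing",np.round(c,4),round(r,4),"fit",np.round(s[:2],4),round(float(np.sqrt(s[2]+s[:2]@s[:2])),4))
    return P
ell("top",22,35,(215,300,335,415),.015); ell("side",22,35,(230,270,300,375),.015)
P=ell("top",3,18,(240,325,230,310),.07); Q=ell("side",3,18,(265,330,300,375),.07)
def sp(t,n): return [d["pixel"] for d in ctrl.spot_point(t,n)]
k=[p for p in sp("lid_knob","top") if abs(p[1]-375)<15 and abs(p[0]-254)<15]
s=[p for p in sp("lid_knob","side") if abs(p[1]-337)<10 and abs(p[0]-241)<12]
print(k,s)
if k and s: print("knob",tri(("top",k[0]),("side",s[0])))
g,h=sp("handle_grip","top"),sp("handle_grip","side"); print(g,h)
if g and h: print("grip",tri(("top",g[0]),("side",h[0])))
# grip by dark pixels
for n,b in(("top",(225,268,272,320)),("side",(245,270,292,335))):
    r0,r1,c0,c1=b; m=(im[n][r0:r1,c0:c1].max(2)<45).astype(np.uint8)
    N,l,st,ce=cv2.connectedComponentsWithStats(m); i=1+np.argmax(st[1:,4])
    yy,xx=np.where(l==i); q=cv2.minAreaRect(np.c_[xx+c0,yy+r0].astype(np.float32)); print(n,"dark grip",q)
```

```text
top (215, 300, 335, 415) enclosing [ 0.5241 -0.1262] 0.0924 fit [ 0.5238 -0.1266] 0.0908
side (230, 270, 300, 375) enclosing [ 0.5237 -0.1255] 0.0927 fit [ 0.5234 -0.1378] 0.078
top (240, 325, 230, 310) enclosing [0.4517 0.1539] 0.1004 fit [0.4487 0.1562] 0.0872
side (265, 330, 300, 375) enclosing [0.4377 0.19  ] 0.1175 fit [0.4397 0.1885] 0.1041
[[255.8, 374.2]] [[238.8, 338.3]]
knob (array([ 0.52154182, -0.12302639,  0.05395858]), np.float64(0.001614462736090536))
[[246.2, 293.5], [322.6, 195.9]] [[259.0, 315.2]]
grip (array([0.53695643, 0.0874366 , 0.10715693]), np.float64(0.005283727980334236))
top dark grip ((295.4222106933594, 246.09237670898438), (37.883235931396484, 5.394636154174805), 40.10091018676758)
side dark grip ((313.9827575683594, 256.7069091796875), (4.270992755889893, 29.525558471679688), 68.19859313964844)
```

View pics/crop.png

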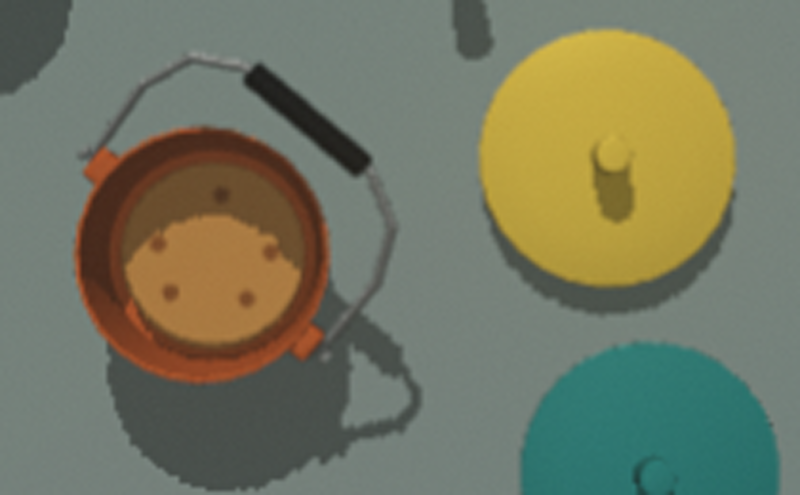

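The crop confirms it: the yellow lid with its knob is at top px (256,375), and the teal lid is separate, below it. Next I refine the warmer's centre and handle direction.

Run:
```python
from h import *
from scipy.optimize import least_squares
im=ctrl.snapshot("top"); ims=ctrl.snapshot("side")
hsv=cv2.cvtColor(im,cv2.COLOR_RGB2HSV); m=cv2.inRange(hsv,(3,120,60),(18,255,255)); k=np.zeros_like(m); k[240:325,230:310]=m[240:325,230:310]
cs=max(cv2.findContours(k,cv2.RETR_EXTERNAL,cv2.CHAIN_APPROX_NONE)[0],key=cv2.contourArea)
P=np.array([onz("top",(p[0,1],p[0,0]),.07)[:2] for p in cs])
f=lambda q:np.hypot(*(P-q[:2]).T)-q[2]
r=least_squares(f,[.449,.155,.088],loss="soft_l1",f_scale=.001); c=r.x[:2]; print("rim",r.x)
d=P-c; far=np.hypot(*d.T)>.093; a=np.arctan2(*d[far].T[::-1]); A=(a%np.pi); print("ear angles",np.degrees(np.sort(a)).round())
e1,e2=[onz("top",p,.06)[:2] for p in((258.9,242),(304.6,295.6))]; print("ears",e1,e2,"mid",(e1+e2)/2,"yhat",np.degrees(np.arctan2(*(e1-e2)[::-1])))
g=(246.1,295.4); gs=(256.7,314.0); print("grip",tri(("top",g),("side",gs)))
# grip axis direction
th=np.radians(40.1); p=np.array([19*np.sin(th),19*np.cos(th)])
q=[onz("top",np.array(g)+s*p,.105)[:2] for s in(-1,1)]; v=q[0]-q[1]; print("grip dir",np.degrees(np.arctan2(v[1],v[0])),np.linalg.norm(v))
# fit a,yaw
def h(t):
    w,al=t; x=np.array([np.cos(w),np.sin(w)]); G=np.r_[c+.13*np.sin(al)*x,.055+.13*np.cos(al)]
    return np.r_[proj("top",G)-g,proj("side",G)-gs]
s=least_squares(h,[-.7,1.15]); print("yaw,angle",np.degrees(s.x),s.x,s.fun)
# side check of rim
for w in(0,90,180,270): print(proj("side",[c[0]+.088*np.cos(np.radians(w)),c[1]+.088*np.sin(np.radians(w)),.07]).round(1))
print("knob proj",proj("top",[.524,-.126,.054]),proj("side",[.524,-.126,.054]))
b=[x["bbox"] for x in ctrl.trace("sauce_bottle","top")][:1];print(b, onz("top",(160,329),.03))
```

```text
rim [0.44860684 0.15632824 0.08594888]
ear angles [-134. -134. -132. -130. -128. -126. -125. -123. -121. -121.   44.   44.
   45.   48.   50.   51.   53.   55.   56.   57.]
ears [0.50661709 0.22640083] [0.39009868 0.0818319 ] mid [0.44835788 0.15411636] yhat 51.132183705532526
grip (array([0.53940857, 0.08301639, 0.11184374]), np.float64(0.0002214286281412867))
grip dir 51.1281810707424 0.09690185661248615
yaw,angle [-38.91505272  64.00456497] [-0.6791958   1.11709039] [-0.00623112  0.04364366 -0.06243999 -0.06528976]
[282.3 307.4]
[306.9 327.7]
[293.2 366.7]
[270.3 344.4]
knob proj [255.19130224 375.40186177] [238.22658801 337.59940806]
[[322.1, 129.9, 336.6, 162.3]] [0.78561437 0.00149737 0.03      ]
```

Call:
send_rows([
  [[0.15, 0.25, 0, 0.1], [0.3, 0.5, 0, 0.2], [0.45, 0.75, 0, 0.3], [0.6, 1.0, 0, 0.4], [0.6, 1.0, 0, 0.4]],
], jaw=1)

```text
clock: 1.68
tool_pos: [0.3141, -0.4444, 0.2274]
orientation: [-179.9, 0.0, -128.7]
force: [-0.9, -0.8, -0.5]
opening: 0.0878
gripper_force: 0.0
```

Call:
send_rows([
  [[0.15, 0.25, 0, 0], [0.3, 0.5, 0, 0], [0.45, 0.75, 0, 0], [0.6, 1.0, 0, 0], [0.6, 1.0, 0, 0]],
])

```text
clock: 2.3
tool_pos: [0.434, -0.2449, 0.2268]
orientation: [-180.0, 0.0, -128.9]
force: [-1.1, -1.0, 0.2]
opening: 0.0877
gripper_force: 0.0
```

Call:
send_rows([
  [[0.23, 0.3, -0.2, 0], [0.459, 0.605, -0.4, 0], [0.459, 0.605, -0.6, 0], [0.459, 0.605, -0.8, 0], [0.459, 0.605, -0.92, 0], [0.459, 0.605, -0.975, 0], [0.459, 0.605, -0.975, 0], [0.459, 0.605, -0.975, 0]],
])

```text
clock: 3.3
tool_pos: [0.5249, -0.1265, 0.0328]
orientation: [-179.9, 0.1, -129.1]
force: [0.1, 0.5, 0.3]
opening: 0.0876
gripper_force: 0.0
```

Call:
send_rows([
  [[0, 0, 0, 0], [0, 0, 0, 0], [0, 0, 0, 0], [0, 0, 0, 0], [0, 0, 0, 0], [0, 0, 0, 0], [0, 0, 0, 0]],
], jaw=0.1)

```text
clock: 4.18
tool_pos: [0.524, -0.126, 0.0315]
orientation: [180.0, -0.0, -129.1]
force: [0.1, 0.3, 0.2]
opening: 0.0252
gripper_force: 30.0
```

Run:
```python
from h import *
im=ctrl.snapshot("side"); save(cv2.resize(im[180:340,260:420],(600,600)),"s1.png")
o=ctrl.get_obs(); print(o["tool_pos"],o["opening"],o["gripper_force"],o["force"])
```

```text
[ 0.52396631 -0.12599674  0.03150874] 0.025253983214767132 29.999946355819702 [-0.35196763  0.41129181  0.47948014]
```

View pics/s1.png

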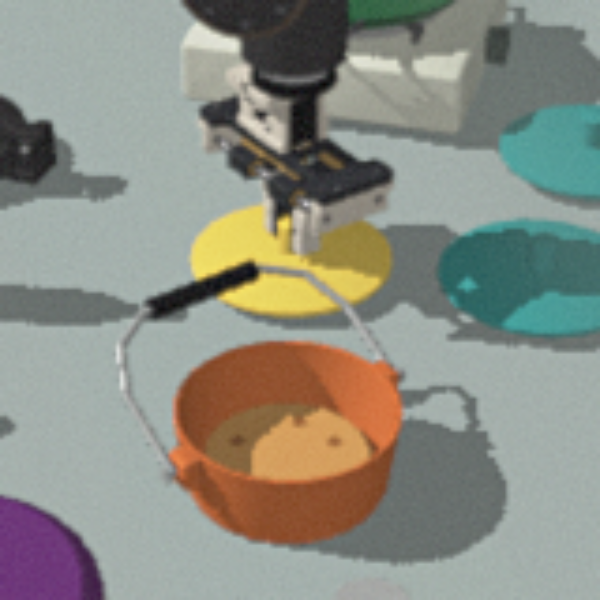

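The jaws hold the yellow knob (crop px ~(290,235), opening 25 mm). The lid is flat and the warmer is untouched. Now I lift and carry it.

Call:
send_rows([
  [[0, 0, 0.05, 0], [0, 0, 0.2, 0], [0, 0, 0.4, 0], [0, 0, 0.6, 0], [0, 0, 0.75, 0], [0, 0, 0.8, 0]],
])

```text
clock: 4.97
tool_pos: [0.5248, -0.126, 0.1941]
orientation: [-179.8, 0.1, -129.1]
force: [-0.0, 0.1, -1.6]
opening: 0.0252
gripper_force: 30.0
```

Call:
send_rows([
  [[-0.03, 0.1, 0, 0], [-0.08, 0.3, 0, 0], [-0.13, 0.5, 0, 0], [-0.19, 0.7, 0, 0], [-0.24, 0.9, 0, 0], [-0.27, 1.0, 0, 0], [-0.27, 1.0, 0, 0]],
])

```text
clock: 5.85
tool_pos: [0.4692, 0.0749, 0.1911]
orientation: [180.0, -0.0, -128.9]
force: [-0.1, 0.3, -2.0]
opening: 0.0251
gripper_force: 30.0
```

Call:
send_rows([
  [[-0.03, 0.1, 0, 0], [-0.07, 0.25, 0, 0], [-0.1, 0.37, 0, 0], [-0.107, 0.408, 0, 0], [-0.107, 0.408, -0.1, 0], [-0.107, 0.408, -0.2, 0], [-0.107, 0.408, -0.2, 0]],
])

```text
clock: 6.72
tool_pos: [0.4478, 0.154, 0.1501]
orientation: [180.0, -0.2, -129.1]
force: [0.8, 0.3, -0.2]
opening: 0.0251
gripper_force: 30.0
```

Run:
```python
from h import *
a=ctrl.snapshot("top")[200:350,190:340]; b=ctrl.snapshot("side")[190:340,260:410]
save(cv2.resize(np.hstack([a,b]),(800,400),interpolation=cv2.INTER_CUBIC),"s2.png")
o=ctrl.get_obs(); print(o["tool_pos"],o["opening"],o["orientation"],o["force"])
```

```text
[0.44898757 0.15504222 0.1519143 ] 0.0254842910044291 [-1.79983799e+02 -2.04647089e-02 -1.29101253e+02] [ 0.4797341  -0.16200196 -1.09916838]
```

View pics/s2.png

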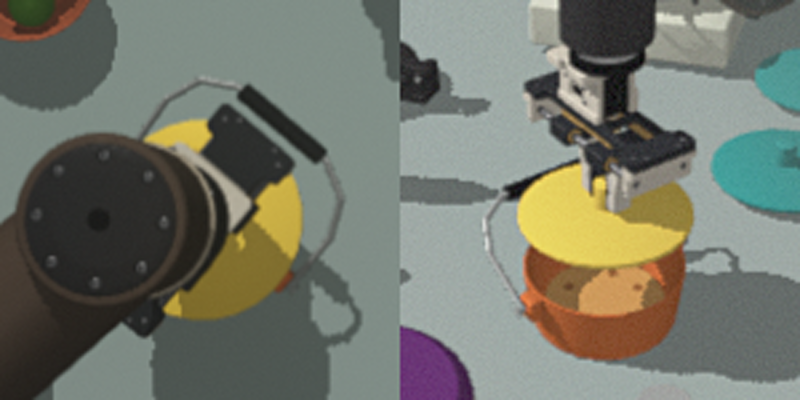

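The lid hangs level and centred above the warmer, at left px ~(225,220) and right px ~(605,215), clear of the handle. Now I lower it slowly.

Call:
send_rows([
  [[0, 0, -0.05, 0], [0, 0, -0.12, 0], [0, 0, -0.18, 0], [0, 0, -0.22, 0], [0, 0, -0.25, 0], [0, 0, -0.27, 0], [0, 0, -0.28, 0], [0, 0, -0.29, 0], [0, 0, -0.3, 0], [0, 0, -0.305, 0], [0, 0, -0.305, 0], [0, 0, -0.305, 0]],
])

```text
clock: 8.32
tool_pos: [0.4487, 0.1556, 0.0906]
orientation: [-180.0, 0.0, -129.1]
force: [0.4, -0.8, -1.8]
opening: 0.0253
gripper_force: 30.0
```

Run:
```python
from plant import ctrl
for i in range(3):
    o=ctrl.get_obs(); print(o["tool_pos"],o["force"],o["moment"]); ctrl.snapshot("top")
```

```text
[0.448679   0.15559077 0.09064657] [ 0.41884321 -0.75313559 -1.80784036] [0.00361535 0.11646754 0.05520944]
[0.44866693 0.15561215 0.09063662] [ 0.74315935  0.5040413  -1.10325545] [-0.01027451  0.06945474 -0.03182226]
[0.4486743  0.15560506 0.09064843] [-0.11738808  0.55056715 -1.40453777] [ 0.01205456  0.07052621 -0.02007644]
```

Not quite seated; the lid's weight is still on the tool. I go down another 1–2 mm.

Call:
send_rows([
  [[0, 0, -0.004, 0], [0, 0, -0.008, 0], [0, 0, -0.008, 0]],
])

```text
clock: 8.85
tool_pos: [0.4488, 0.1557, 0.0899]
orientation: [-180.0, 0.0, -129.0]
force: [-4.2, 0.2, 10.5]
opening: 0.0252
gripper_force: 30.0
```

Run:
```python
from plant import ctrl
for i in range(3):
    o=ctrl.get_obs(); print(o["tool_pos"],o["force"],o["moment"]); ctrl.snapshot("top")
```

```text
[0.44875759 0.15565972 0.0898652 ] [-4.2333605   0.207662   10.48120483] [-1.67355055e-01  1.66919705e+00 -7.45422512e-04]
[0.44871904 0.15562964 0.08985554] [-4.19285946 -0.78519019  9.08584303] [-0.16239034  1.65281521  0.08148971]
[0.44874544 0.1556246  0.08986284] [-4.33005409 -0.64874978 10.17735651] [-0.15206353  1.65294885  0.05382268]
```

Contact at the expected seat height (TCP 0.0899 m against 0.0895 m). Release, rise and check.

Call:
send_rows([
  [[0, 0, 0, 0], [0, 0, 0, 0], [0, 0, 0, 0], [0, 0, 0, 0], [0, 0, 0.1, 0], [0, 0, 0.3, 0], [0, 0, 0.55, 0], [0, 0, 0.6, 0], [0, 0, 0.6, 0]],
], jaw=0.6)

```text
clock: 10.12
tool_pos: [0.4487, 0.1558, 0.2092]
orientation: [180.0, 0.1, -129.1]
force: [-0.6, -0.1, 0.2]
opening: 0.0524
gripper_force: 0.0
```

Run:
```python
from h import *
s=ctrl.snapshot("side"); b=s[230:340,270:400]
save(cv2.resize(b,(780,560),interpolation=cv2.INTER_CUBIC),"s3.png")
hsv=cv2.cvtColor(s,cv2.COLOR_RGB2HSV); m=cv2.inRange(hsv,(21,120,60),(36,255,255)); k=np.zeros_like(m); k[245:310,290:380]=m[245:310,290:380]
ys,xs=np.where(k); print("yellow bbox r,c",ys.min(),ys.max(),xs.min(),xs.max())
T=np.linspace(0,6.28,200)
for z in(.073,.076): 
    q=np.array([proj("side",[.4486+.0925*np.cos(t),.1555+.0925*np.sin(t),z]) for t in T]); print("expected",z,q.min(0),q.max(0))
print("expect grip",proj("side",[.5395,.083,.112]))
print([ (d["pixel"],d["conf"]) for d in ctrl.spot_point("handle_grip","side")],[ (d["pixel"],d["conf"]) for d in ctrl.spot_point("lid_knob","side")], proj("side",[.4486,.1555,.102]))
o=ctrl.get_obs(); print(o["tool_pos"],o["opening"],o["force"],o["joint_pos"])
```

```text
yellow bbox r,c 268 308 305 368
expected 0.073 [267.78792665 304.26656828] [307.83481939 369.1235023 ]
expected 0.076 [266.97973142 304.23371346] [306.9786056  369.16892463]
expect grip [256.64595776 313.93464215]
[([257.4, 315.3], 0.98)] [([213.8, 416.7], 0.93), ([277.0, 332.6], 0.86), ([249.9, 403.6], 0.63)] [278.52607379 336.66225206]
[0.44790641 0.15509347 0.20750207] 0.05252186480372379 [ 0.10108596  0.53729188 -0.19456277] [ 4.29487505e+01  2.22927733e+00 -2.53073632e+01 -2.46544125e-02
 -6.26029890e+01 -8.20276068e+01]
```

View pics/s3.png

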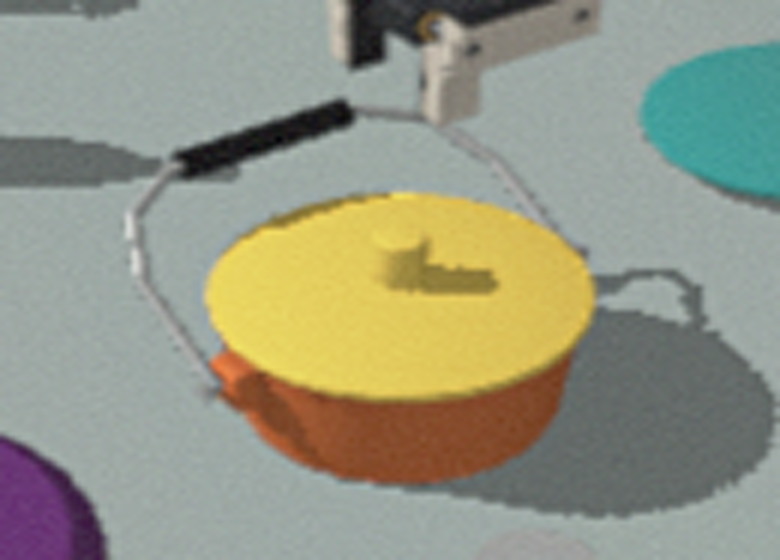

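The lid sits flat and centred on the rim: yellow rows 268–308 against 267–308 expected, and the crop shows the flange even around the mouth. The handle is still folded. Now I shut the jaw, go outside the grip and down.

Call:
send_rows([
  [[0.16, -0.13, 0, 0], [0.34, -0.27, 0, 0], [0.5, -0.4, 0, 0], [0.642, -0.518, 0, 0], [0.642, -0.518, 0, 0], [0.642, -0.518, -0.2, 0], [0.642, -0.518, -0.45, 0], [0.642, -0.518, -0.65, 0], [0.642, -0.518, -0.7, 0], [0.642, -0.518, -0.7, 0]],
], jaw=0)

```text
clock: 11.52
tool_pos: [0.5768, 0.0521, 0.0688]
orientation: [180.0, -0.1, -129.0]
force: [-0.2, 1.0, 1.0]
opening: 0.0006
gripper_force: 0.0
```

Call:
send_rows([
  [[-0.035, 0.028, 0, 0], [-0.07, 0.056, 0.01, 0], [-0.086, 0.069, 0.05, 0], [-0.1, 0.08, 0.09, 0], [-0.12, 0.097, 0.14, 0], [-0.145, 0.117, 0.19, 0], [-0.172, 0.139, 0.235, 0], [-0.2, 0.161, 0.28, 0], [-0.241, 0.195, 0.335, 0], [-0.283, 0.228, 0.385, 0], [-0.283, 0.228, 0.385, 0]],
])

```text
clock: 12.9
tool_pos: [0.5202, 0.0984, 0.147]
orientation: [-180.0, 0.1, -129.0]
force: [0.3, -0.2, 0.5]
opening: 0.0008
gripper_force: 0.0
```

```bash
cat >> h.py <<'E'
def look(c=(.4486,.1555),yaw=-38.9):
    x=np.array([np.cos(np.radians(yaw)),np.sin(np.radians(yaw))]); ctrl.snapshot("side"); ctrl.snapshot("top")
    for n in("side","top"):
        for d in ctrl.spot_point("handle_grip",n)[:2]:
            t=min(np.linspace(-1,1.3,231),key=lambda t:np.linalg.norm(proj(n,np.r_[np.array(c)+.13*np.sin(t)*x,.055+.13*np.cos(t)])-d["pixel"]))
            print(n,"grip",d["pixel"],d["conf"],"angle",round(t,2),"res",np.linalg.norm(proj(n,np.r_[np.array(c)+.13*np.sin(t)*x,.055+.13*np.cos(t)])-d["pixel"]))
        print([(np.round(d["pixel"]),round(d["conf"],2)) for d in ctrl.spot_point("lid_knob",n)],"knob exp",proj(n,[c[0],c[1],.102]))
    o=ctrl.get_obs(); print(o["tool_pos"],o["force"],o["clock"])
E
python3 -c "
from h import *
look(); save(cv2.resize(ctrl.snapshot('side')[230:340,270:400],(780,560)),'s4.png')"
```

```text
side grip [246.9, 323.9] 0.6 angle 0.51 res 1.8572604188925308
[(array([248., 405.]), 0.92), (array([278., 336.]), 0.76), (array([213., 418.]), 0.62)] knob exp [278.52607379 336.66225206]
[(array([345., 475.]), 0.86), (array([340., 385.]), 0.63), (array([280., 261.]), 0.57)] knob exp [281.58190217 266.17033307]
[0.52031252 0.09733431 0.14549052] [0.24110592 0.19209797 0.07130438] 13.2
```

View pics/s4.png

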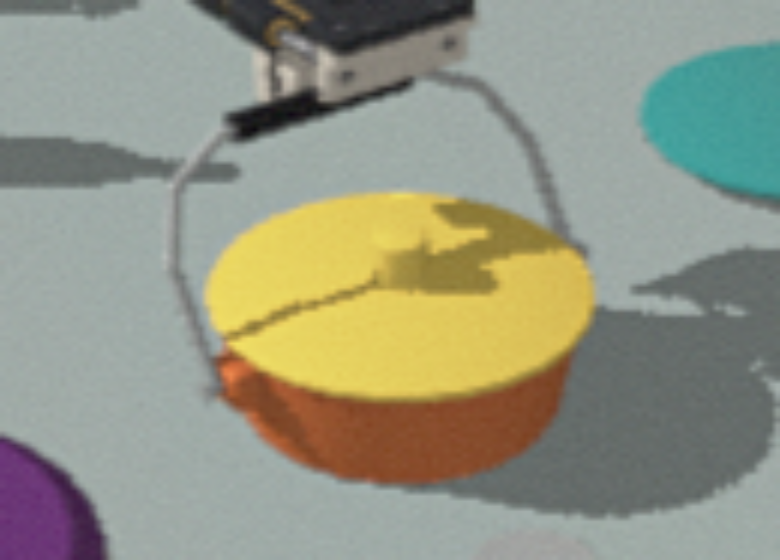

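The handle has swung to 0.51 rad as planned (grip at crop ~(310,110)), and the lid and warmer have not moved. I continue to upright, back off and rise.

Call:
send_rows([
  [[-0.047, 0.038, 0.04, 0], [-0.093, 0.075, 0.08, 0], [-0.132, 0.107, 0.1, 0], [-0.167, 0.135, 0.11, 0], [-0.195, 0.157, 0.12, 0], [-0.222, 0.179, 0.125, 0], [-0.222, 0.179, 0.125, 0], [-0.18, 0.145, 0.125, 0], [-0.14, 0.113, 0.125, 0], [-0.14, 0.113, 0.35, 0], [-0.14, 0.113, 0.5, 0], [-0.14, 0.113, 0.5, 0]],
])

```text
clock: 14.75
tool_pos: [0.4943, 0.1201, 0.2482]
orientation: [-179.9, 0.2, -129.1]
force: [0.6, -0.7, -0.2]
opening: 0.0007
gripper_force: 0.0
```

```bash
python3 -c "
from h import *
look(); save(cv2.resize(ctrl.snapshot('side')[210:340,260:410],(780,600)),'s5.png')"
```

```text
side grip [255.0, 334.3] 0.6 angle 0.05 res 2.2020294262697235
[(array([258., 246.]), 0.72), (array([215., 417.]), 0.66), (array([278., 335.]), 0.64), (array([248., 404.]), 0.61)] knob exp [278.52607379 336.66225206]
top grip [279.2, 264.8] 0.44 angle 0.07 res 0.6524023466155954
[(array([345., 388.]), 0.87), (array([280., 265.]), 0.66), (array([346., 474.]), 0.58)] knob exp [281.58190217 266.17033307]
[0.49212432 0.11975168 0.2449459 ] [-0.00105358  0.30720366  0.06057035] 15.05
```

View pics/s5.png

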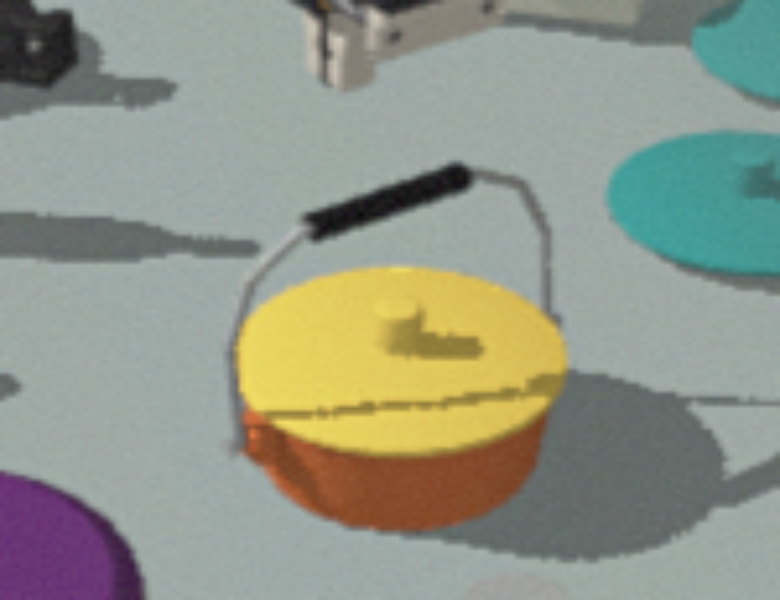

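The handle is about 0.05 rad from upright (grip at crop ~(388,200)), and the lid is still seated. Now I open, straddle the middle of the grip and close.

Call:
send_rows([
  [[-0.1, 0.08, 0, 0], [-0.197, 0.16, 0, 0], [-0.197, 0.16, 0, 0], [-0.197, 0.16, 0, 0], [-0.197, 0.16, 0, 0], [-0.197, 0.16, -0.15, 0], [-0.197, 0.16, -0.3, 0], [-0.197, 0.16, -0.4, 0], [-0.197, 0.16, -0.4, 0], [-0.197, 0.16, -0.4, 0]],
], jaw=0.8)

```text
clock: 16.35
tool_pos: [0.4537, 0.1522, 0.1667]
orientation: [-180.0, 0.0, -129.1]
force: [0.2, 0.6, 0.7]
opening: 0.0701
gripper_force: 0.0
```

Call:
send_rows([
  [[0, 0, 0, 0], [0, 0, 0, 0], [0, 0, 0, 0], [0, 0, 0, 0], [0, 0, 0, 0], [0, 0, 0, 0], [0, 0, 0, 0], [0, 0, 0, 0]],
], jaw=0.05)

```text
clock: 17.35
tool_pos: [0.4531, 0.1522, 0.1661]
orientation: [-180.0, 0.0, -129.1]
force: [1.3, -0.9, 1.1]
opening: 0.0172
gripper_force: 30.0
```

```bash
python3 -c "
from h import *
look()"
```

```text
side grip [253.8, 337.2] 0.76 angle -0.0 res 0.5159094444188365
side grip [358.5, 243.4] 0.3 angle 1.3 res 119.36803954782773
[(array([247., 406.]), 0.97), (array([278., 334.]), 0.7), (array([212., 420.]), 0.65)] knob exp [278.52607379 336.66225206]
top grip [277.3, 261.7] 0.57 angle 0.06 res 2.9571667538030826
[(array([342., 388.]), 0.67), (array([345., 476.]), 0.64)] knob exp [281.58190217 266.17033307]
[0.45312068 0.15218477 0.16606028] [ 0.17463833 -1.23145125  1.49053308] 17.65
```

Gripped at 17.2 mm with 30 N. I lift slowly by 13 cm.

Call:
send_rows([
  [[0, 0, 0.01, 0], [0, 0, 0.03, 0], [0, 0, 0.06, 0], [0, 0, 0.1, 0], [0, 0, 0.15, 0], [0, 0, 0.2, 0], [0, 0, 0.25, 0], [0, 0, 0.3, 0], [0, 0, 0.35, 0], [0, 0, 0.4, 0], [0, 0, 0.45, 0], [0, 0, 0.5, 0]],
])

```text
clock: 19.15
tool_pos: [0.453, 0.1522, 0.2666]
orientation: [180.0, -0.0, -129.1]
force: [0.1, -0.1, -6.4]
opening: 0.0171
gripper_force: 30.0
```

Call:
send_rows([
  [[0, 0, 0.05, 0], [0, 0, 0.1, 0], [0, 0, 0.13, 0], [0, 0, 0.15, 0], [0, 0, 0.16, 0], [0, 0, 0.16, 0], [0, 0, 0.16, 0], [0, 0, 0.16, 0], [0, 0, 0.16, 0], [0, 0, 0.16, 0]],
])

```text
clock: 20.4
tool_pos: [0.453, 0.1522, 0.2979]
orientation: [180.0, -0.0, -129.1]
force: [-0.6, 0.4, -5.6]
opening: 0.017
gripper_force: 30.0
```

Run:
```python
from h import *
s=ctrl.snapshot("side"); save(cv2.resize(s[170:340,250:420],(600,600),interpolation=cv2.INTER_CUBIC),"s6.png")
o=ctrl.get_obs(); print(o["tool_pos"],o["force"],o["moment"],o["opening"],o["clock"])
hsv=cv2.cvtColor(s,cv2.COLOR_RGB2HSV); m=cv2.inRange(hsv,(21,120,60),(36,255,255))
m[:, :290]=0; m[:,385:]=0; n,l,st,_=cv2.connectedComponentsWithStats(m); print(st[1:][st[1:,4]>100])
for dz in (.12,.132):
    q=np.array([proj("side",[.4486+.0925*np.cos(t),.1555+.0925*np.sin(t),.075+dz]) for t in np.linspace(0,6.28,200)]); print(dz,q.min(0),q.max(0))
```

```text
[0.45301113 0.15218493 0.29793615] [ 0.72077334 -0.5182065  -6.05571528] [0.02894738 0.00500972 0.01860975] 0.017395166907670966 20.45
[[ 304  231   67   38 2049]]
0.12 [233.37095394 302.8635881 ] [271.16011372 371.06345506]
0.132 [229.80502483 302.71777274] [267.33517908 371.26511572]
```

View pics/s6.png

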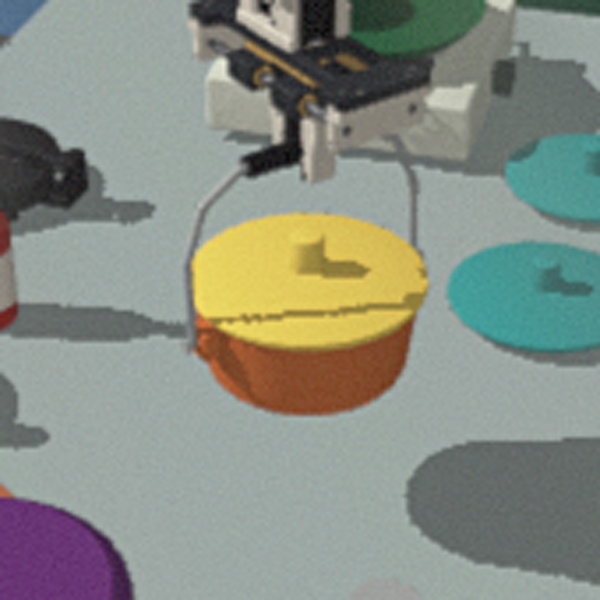

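The closed warmer hangs level about 13 cm up (lid at crop ~(310,280), grip at ~(275,160)), is held by the grip and touches nothing. I hand in.

```bash
python3 -c "
from plant import ctrl
print(ctrl.close_job())"
```

```text
the job is handed in; nothing more can be done
None
```

The job is handed in with the closed warmer held by the middle of its upright handle, level and steady about 13 cm above the table; the hand-in returned no verdict.

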